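# Close the leak-test stand: seal ring plate, then keyed collar held home

### The arm

A 7-joint arm with a two-finger parallel gripper is mounted at the origin on a cart in front of the work surface, level with it; the furniture and walls round the work are solid. World frame = base frame: x ahead of the robot, y to its left, z up, the work surface at z = 0. Lengths are in m, angles in rad, forces in N, time in s.
With the tool pointing down it reaches from about 0.35 to 0.9 m from the base axis. Payload 8.1 kg.
Tool frame: the origin (TCP) lies on the centre line of the jaws, within the pads' length; the fingertips stand arm.tip_extent ahead of it and the grasp point (between the pads) lies 3 mm ahead of it (arm.tip_extent is the distance from the TCP to the fingertips, in m); y points along the fingers, z is the direction in which the jaws open and shut, and the axes are right-handed (so a half turn about y gives the same grasp; the last joint's range is limited). The gripper opens to 92 mm and grips with 3 to 60 N. Pads are 19 mm wide; open, the fingers measure 130 mm over their backs; the gripper's body (75 mm by 190 mm) begins 47 mm behind the grasp point.
Start: joints at [-1.418, 0.434, 0.025, 1.573, -0.012, 1.134, -0.075], TCP at [0.158, 0.605, 0.249] pointing down, gripper open.
Joint ranges: [-2.62, 2.62], [-0.44, 2.09], [-1.27, 1.32], [0.08, 2.57], [-1.32, 4.46], [0.12, 2], [-2.74, 2.74]. Speed limits (rad/s): [2.22, 2.22, 3.01, 3.01, 3.14, 3.14, 3.14].

### API

Orientations are given as a rotation vector (axis times angle).
In Python, from cell import observe, get_image, sign_off, boxes_of, place_of, arm gives the robot as it stands.
- The arm moves only by the tool arm_command, never from a script. Its argument "plan" is a list of rows, each a list of 2 entries, a list of its own where there are three numbers: the shift along the tool's x, y, z in m, then the turn, a rotation vector about the tool's x, y, z in degrees. In form: [[[tx, ty, tz], [ax, ay, az]], ...]. A call has 1 to 5 rows; each row is the pose to reach, as a shift and turn from the pose commanded when the call began, along the tool's axes at that moment; what a row does not reach only later rows make up. A row lasts 1/10 s, in which the tool goes at most 50 mm and 8.59 degrees, less where a joint would pass 70% of its speed; a pose out of reach is approached as far as the arm can. A call with a gripper value outside its range is refused whole. "fingers" is the closure, from -1 (fully open) to 1 (shut), set as the call begins (left out, the last holds). The fingers move at their own pace and stop on an object; "squeeze" is the grip in N (left out, the last holds). Time passes only in rows, so rows that repeat a pose let the fingers close. It gives the time, the measured TCP pose, the force and the opening at its end, in the units of the state.
- observe(): the state, without advancing time (a new reading comes with each control period).
- get_image(name): name is "scene" or "top"; returns a dict with "color" (400x640x3 uint8, red, green, blue), "camera_matrix" (3x3 intrinsics, pixels), "world_to_cam" (4x4, takes a point from world to camera coordinates). Camera axes: x right, y up, looking along -z (the intrinsics and any distortion apply to the point x, -y, -z); pixel columns grow to the right and rows downward; lengths in m; the calibration is good to about 2 mm. A picture is of the moment at which its call begins. There is no depth.
- sign_off(): hands the job in, once; it reports no verdict.
Trained networks look in a picture, given as the dict that the camera call returned (one of the last four; its "shot" number tells which), for a name from the list of things; names that differ only in an ending like _2 or _b are one class to them, and where a whole thing is asked for, a point or a joint stands for the part that bears it (a point fixed in the world has none). Each returns a list of dicts, best first, with "confidence" (0 to 1); they miss things now and then, are a little off and sometimes report something else, mostly with a low value. They report only what shows in the picture. A call takes as long as a camera call.
- boxes_of(picture, thing): "point" ([column, row] in pixels, amid what is visible of it).
- place_of(picture, thing): "point" ([column, row] in pixels: a listed point, or the origin of a listed thing).
The state is a dict: "clock": time; "joints": joint angles; "dq": joint speeds; "joint_efforts": joint torques, N m; "position": TCP position; "ee_rot": TCP orientation; "force": force on the tool from outside, world axes, zero at the start; "ft_torque": the same for the moment, N m; "width": opening from 0.0 (shut) to 1.0 (fully open).
Only numpy, scipy, OpenCV 4.12 (cv2) and the standard library are available. Lean on these libraries where they do the work, as an engineer would, in place of code of your own. Each camera call takes 0.05 s, during which the arm holds its last target.

### The job

Get the leak-test stand ready for a reading: hang the open ring plate (the one with the hole, not the blind one) over the spigot so that it lies flat on the sprung seat, and let go of it. Then put the knurled collar over the spigot on top of it, turn the collar until the keyways hidden in its bore drop over the cross pin, and push it fully home against the spring. Nothing latches, so finish while your gripper is still holding the collar pushed home; do not disturb the blind plate or the other things on the board.

Things in the scene. Friction and masses are not known exactly. Their poses are not given: they have to be found in the camera images.
- stand: leak-test stand, fixed on a plywood board that lies on the valves (board top z = 0.119). Grey base plate 150x100x12 mm. Origin: on the spigot's axis, under the base; z up. Heights above it: boss (diameter 54 mm) 18, sprung seat (outer diameter 52) 24, cross pin top 41, spigot top 52 mm. An air block and a dial gauge stand 60 to 100 mm from the axis along its +x, up to 65 mm high.
- spigot_top (a point): centre of the top of the spigot: an upright steel post of diameter 26 mm, top edge chamfered 3 mm, rising 28 mm out of the sprung seat. A cross pin of diameter 6 mm goes through it, its centre 14 mm below this point, both ends standing out to 17 mm from the axis. Its bearing differs each time: the pin lies along this point's x axis. z up.
- seat (a joint): travel of the sprung seat ring round the spigot, in m, 0 = up, grows as it is pressed down, 6 mm at most. The spring pushes up with about 3.5 N at 0 and 1.5 N more for each mm. With the ring plate in place and the collar fully home it reads about 0.0045.
- ring_plate: loose steel ring plate lying flat: outer diameter 62 mm, open hole of diameter 41 mm, 5 mm thick, with a flat handle tab 16 mm wide that reaches to 58 mm from the centre. 60 g. Origin: centre of the hole, on the underside; z up, the tab points along -x. It can be taken by the tab, across its 16 mm width (for instance 45 mm from the centre), or across the diameter. On the seat its origin is 24 mm above the stand's. The hole clears the cross pin.
- blind_plate: loose steel blind plate: same outline, thickness and tab as the ring plate, but a solid disc without a hole. Same frame. Not needed; leave it.
- collar: loose aluminium collar, upright, 43 mm high plus an 8 mm port plug on top, 120 g. The upper 15.5 mm is a knurled head of diameter 50 mm, below it a skirt of diameter 47. Origin: on its axis at the skirt's lower end; z up. Blind bore of diameter 29, 27.5 mm deep, with four straight keyways 10 mm wide, 90 degrees apart, hidden inside; no outer mark shows them, their bearing to x is not given.
- collar_head (a point): middle of the collar's knurled head, on its axis 35 mm above the collar's origin: where to take it. Off line the skirt rides on the cross pin, collar origin 41 mm above the stand's. Within 0.1 rad of a keyway it drops freely 12 mm on to the ring plate, then goes 4.5 mm further against the spring till the bore's end meets the spigot top: fully home, collar origin 24.5 mm above the stand's.
- oil_bottle: small oil bottle, diameter 38 mm, 126 mm high, bystander; origin under its centre
- grease_tub: flat tub with screw lid, diameter 66 mm, 42 mm high, bystander; origin under its centre
- nut_dish: small steel dish of nuts, diameter 69 mm, 20 mm high, bystander; origin under its centre
- pin_case: small flat case, 52x79x25 mm, bystander; origin under its centre

How it is judged:
By the outcome, as a careful person would: the job done as asked, in the order asked, and still so for the second after the job is handed in, while the arm keeps its last pose, push and grip.
It also fails if it takes over 72 s, if anything falls off the work surface, if the arm or the gripper's body presses on something with over 40 N, if the wrist force passes 120 N, or if a joint passes its speed limit or range.

## Working session

There is one attempt and no reset: what is moved stays moved. The work goes in short steps, Python scripts to look and compute and a tool call to move; the robot and the scene stay as the last step left them, time stands still between calls to the robot, and variables do not carry over. Pictures are saved under pics/ and viewed, and the job is handed in when it is done.

Besides the shell and the picture viewer there is one more tool, called in YAML: its name, and indented under it one key for each argument. arm_command: Moves the arm, as the interface text tells. Its arguments: {"type":"object","properties":{"plan":{"type":"array","items":{"type":"array"}},"fingers":{"type":"number"},"squeeze":{"type":"number"}},"required":["plan"]}

```bash
ls; mkdir -p pics; cat > h.py <<'E'
import numpy as np, cv2
from scipy.spatial.transform import Rotation as R
from cell import observe, get_image, sign_off, boxes_of, place_of, arm
def proj(im,P):
    P=np.atleast_2d(P); T=im["world_to_cam"]; c=P@T[:3,:3].T+T[:3,3]
    c=c*[1,-1,-1]; u=c@np.array(im["camera_matrix"]).T; return u[:,:2]/u[:,2:]
def ray(im,px):
    T=np.array(im["world_to_cam"]); K=np.array(im["camera_matrix"])
    d=np.linalg.solve(K,[px[0],px[1],1])*[1,-1,-1]; 
    return -T[:3,:3].T@T[:3,3], T[:3,:3].T@d
def atz(im,px,z):
    o,d=ray(im,px); return o+d*(z-o[2])/d[2]
def save(im,n): cv2.imwrite("pics/"+n,im["color"][...,::-1])
E
python3 - <<'E'
from h import *
s=observe(); print(s); print([a for a in dir(arm) if a[0]!='_'], arm.tip_extent)
for n in ["scene","top"]:
    im=get_image(n); save(im,n+"0.png"); print(n,[k for k in im],im["camera_matrix"],im["world_to_cam"])
    for t in ["stand","spigot_top","ring_plate","blind_plate","collar","collar_head","oil_bottle","grease_tub","nut_dish","pin_case"]:
        print(t,[(np.round(p["point"],1),round(p["confidence"],2)) for p in place_of(im,t)[:3]])
print(observe()["clock"])
E
```

```text
pics
{'clock': 0.0, 'joints': array([-1.41761192,  0.43519891,  0.02496974,  1.57407589, -0.01158317,
        1.13400182, -0.07511476]), 'dq': array([ 1.53451128e-03,  3.77401679e-04, -5.45076671e-04,  5.51330544e-04,
       -1.52025286e-03, -5.37458043e-05, -1.26849628e-03]), 'joint_efforts': array([-3.96645055e-05, -6.67850804e+01,  9.85117704e-01, -3.14462471e+01,
       -6.05774671e-02,  4.26743086e-02,  1.85640206e-04]), 'position': array([0.15806447, 0.60419905, 0.24796807]), 'ee_rot': array([-1.56298866,  0.20092831, -0.20086024]), 'force': array([-0.6168646 , -0.41099169, -0.40383962]), 'ft_torque': array([-0.00566558, -0.04439613, -0.01234624]), 'width': 0.9946539969312077}
['PlanningError', 'tip_extent'] 0.022
scene ['color', 'camera_matrix', 'world_to_cam', 'shot'] [[386.6761197    0.         315.44371726]
 [  0.         386.6761197  195.18522387]
 [  0.           0.           1.        ]] [[ 0.75203449 -0.65898104  0.01371558 -0.4722332 ]
 [ 0.29443108  0.35447893  0.88749931 -0.31207649]
 [-0.5897071  -0.6633918   0.46060488 -0.69876397]
 [ 0.          0.          0.    
[... 580 characters left out ...]
  499.34941415 203.06429941]
 [  0.           0.           1.        ]] [[ 0.00229429 -0.99999332  0.00284392 -0.05911579]
 [ 0.99735654  0.00249477  0.07262035 -0.56666306]
 [-0.07262696  0.00266979  0.9973556  -1.39717072]
 [ 0.          0.          0.          1.        ]]
stand [(array([317.3, 202.7]), 0.68)]
spigot_top [(array([316.1, 201. ]), 0.6)]
ring_plate [(array([227.2, 237.2]), 0.53)]
blind_plate [(array([215.8, 175.5]), 0.94)]
collar [(array([405.6, 216.8]), 0.69), (array([441.9, 267.5]), 0.28)]
collar_head []
oil_bottle [(array([265.6, 136.1]), 0.55)]
grease_tub [(array([353.1, 142.2]), 0.94)]
nut_dish [(array([303.6, 130.1]), 0.97)]
pin_case [(array([443.5, 264. ]), 0.91)]
1.1
```

View pics/scene0.png

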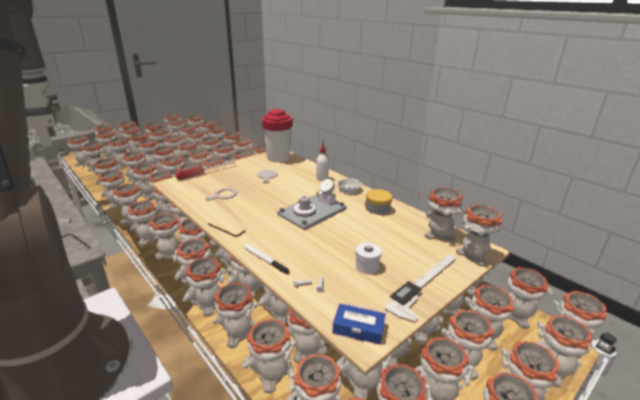

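View pics/top0.png

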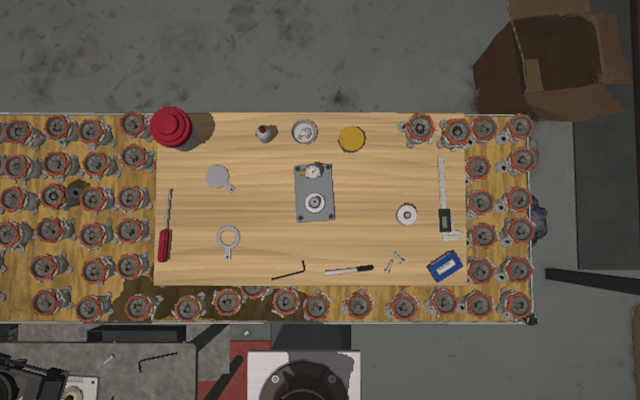

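```bash
python3 - <<'E'
import cv2
a=cv2.imread("pics/top0.png"); cv2.imwrite("pics/t0c.png",cv2.resize(a[110:290,180:400],None,fx=3.3,fy=3.3,interpolation=cv2.INTER_CUBIC))
a=cv2.imread("pics/scene0.png"); cv2.imwrite("pics/s0c.png",cv2.resize(a[130:290,240:440],None,fx=3.7,fy=3.7,interpolation=cv2.INTER_CUBIC))
E
```

```text
(no output)
```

View pics/t0c.png

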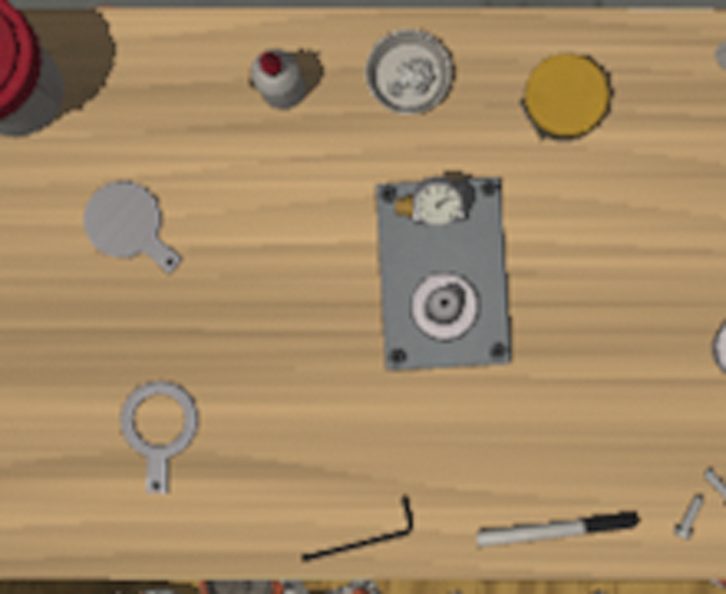

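View pics/s0c.png

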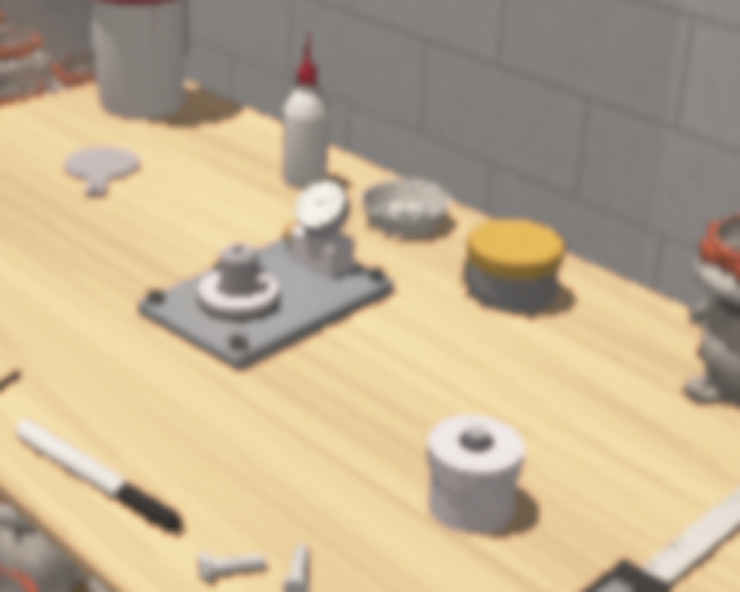

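```bash
python3 - <<'E'
from h import *
a=get_image("top"); b=get_image("scene")
print("start",observe()["position"],R.from_rotvec(observe()["ee_rot"]).as_matrix().round(3).tolist())
B=.119
for t,z in [("stand",B),("spigot_top",B+.052),("ring_plate",B),("blind_plate",B),("collar",B),("collar_head",B+.035)]:
    for n,im in (("top",a),("scene",b)):
        for p in place_of(im,t)[:1]: print(t,n,round(p["confidence"],2),atz(im,p["point"],z).round(4))
# ring by pixels
g=cv2.cvtColor(a["color"],cv2.COLOR_RGB2HSV)
def comp(x0,x1,y0,y1,zt):
    m=np.zeros(g.shape[:2],np.uint8); m[y0:y1,x0:x1]=(g[y0:y1,x0:x1,1]<60)*255
    cs,_=cv2.findContours(m,cv2.RETR_CCOMP,cv2.CHAIN_APPROX_NONE)
    for c in cs:
        if len(c)>25:
            (u,v),r=cv2.minEnclosingCircle(c); e=cv2.fitEllipse(c)
            print(len(c),(round(u,1),round(v,1),round(r,1)),np.round(e[0],2),np.round(e[1],1),atz(a,e[0],zt).round(4))
print("ring");comp(205,250,215,268,B+.005)
print("collar");comp(390,425,195,232,B+.043)
print("stand");comp(285,345,155,230,B+.012)
print(proj(a,[[0,0,B]]))
E
```

```text
start [0.15819249 0.60467166 0.24876336] [[0.967, 0.0, 0.253], [-0.253, 0.0, 0.967], [0.0, -1.0, 0.0]]
stand top 0.84 [ 0.5555 -0.0348  0.119 ]
stand scene 0.61 [ 0.563  -0.0278  0.119 ]
spigot_top top 0.56 [ 0.5623 -0.0338  0.171 ]
spigot_top scene 0.43 [ 0.5629 -0.025   0.171 ]
ring_plate top 0.63 [ 0.5542 -0.034   0.119 ]
blind_plate top 0.73 [0.6309 0.2252 0.119 ]
blind_plate scene 0.73 [0.6304 0.2244 0.119 ]
collar top 0.69 [ 0.5289 -0.2729  0.119 ]
collar scene 0.61 [ 0.5326 -0.2639  0.119 ]
collar_head top 0.82 [ 0.5313 -0.2736  0.154 ]
collar_head scene 0.91 [ 0.5348 -0.2705  0.154 ]
ring
84 (228.5, 242.0, 17.0) [227.64 239.63] [21.4 32.1] [0.4627 0.1941 0.124 ]
47 (227.7, 236.7, 8.7) [227.89 236.84] [16.2 16.6] [0.47   0.1936 0.124 ]
collar
57 (406.1, 214.5, 10.5) [406.28 214.57] [19.5 20.3] [ 0.5276 -0.2678  0.162 ]
stand
184 (314.0, 192.5, 33.2) [313.94 192.57] [42.8 67.6] [ 0.5863 -0.0313  0.131 ]
[[300.93157753 421.01561944]]
```

```bash
python3 - <<'E'
from h import *
a=cv2.imread("pics/top0.png"); 
A=cv2.resize(a[180:225,292:340],None,fx=12,fy=12,interpolation=cv2.INTER_NEAREST); cv2.imwrite("pics/t_st.png",A)
A=cv2.resize(a[195:235,385:425],None,fx=12,fy=12,interpolation=cv2.INTER_NEAREST); cv2.imwrite("pics/t_co.png",A)
im=get_image("top");B=.119
hsv=cv2.cvtColor(im["color"],cv2.COLOR_RGB2HSV)
# tab centreline rows
for v in range(246,262):
    r=hsv[v,210:245,1]<60; x=np.where(r)[0]+210
    if len(x): print(v,x.min(),x.max(),x.mean())
g=cv2.cvtColor(im["color"],cv2.COLOR_RGB2GRAY)
print(g[185:222,300:332])
E
```

```text
246 221 234 227.5
247 222 233 227.5
248 224 231 227.5
249 225 230 227.5
250 224 230 227.0
251 225 230 227.5
252 224 230 227.0
253 224 230 227.0
254 224 230 227.0
255 224 230 227.0
256 224 230 227.0
257 224 230 227.0
258 224 230 227.0
259 228 229 228.5
[[119 121 121 ... 119 119 120]
 [118 121 121 ... 119 120 120]
 [121 120 122 ... 120 121 121]
 ...
 [ 60  78  89 ... 107 103 104]
 [ 94 108 120 ... 134 133 135]
 [100 110 117 ... 160 160 159]]
```

View pics/t_st.png

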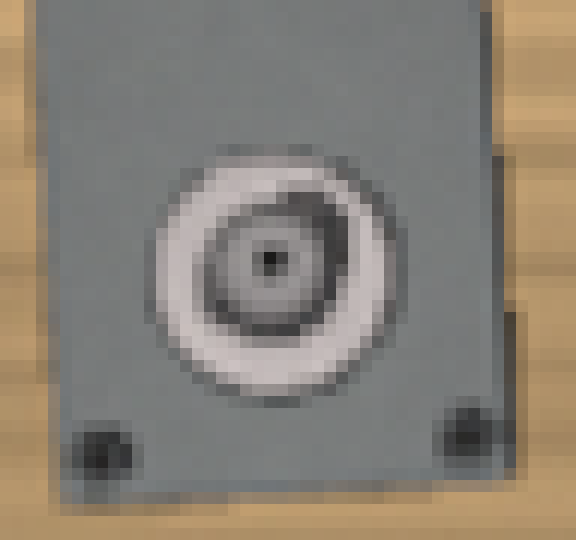

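View pics/t_co.png

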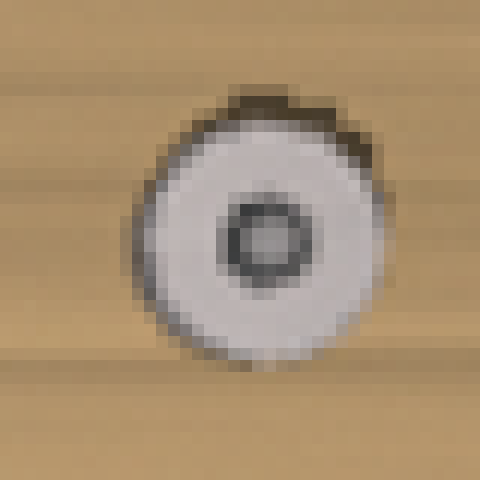

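```bash
python3 - <<'E'
from h import *
im=get_image("top");B=.119
for n,p,z in [("spig",(314.0,201.25),.171),("seat",(314.4,202.4),.143),("plug",(406.7,214.7),.170),("face",(406.7,214.6),.162),("hole",(227.89,236.84),.124),("tab",(227.2,255),.124),("tab250",(227.2,250),.124)]:
    print(n,atz(im,p,z).round(4))
s=get_image("scene"); 
for n,P in [("spig",[.562,-.032,.171]),("plug",[.529,-.268,.170]),("hole",[.470,.1936,.124])]: print(n,proj(s,P))
E
python3 - <<'E'
import cv2
a=cv2.imread("pics/scene0.png"); 
cv2.imwrite("pics/s_a.png",cv2.resize(a[180:225,275:350],None,fx=10,fy=10,interpolation=cv2.INTER_NEAREST))
cv2.imwrite("pics/s_b.png",cv2.resize(a[235:285,345:395],None,fx=10,fy=10,interpolation=cv2.INTER_NEAREST))
cv2.imwrite("pics/s_c.png",cv2.resize(a[180:210,195:245],None,fx=10,fy=10,interpolation=cv2.INTER_NEAREST))
E
```

```text
spig [ 0.5604 -0.0322  0.171 ]
seat [ 0.5596 -0.0328  0.143 ]
plug [ 0.5269 -0.2675  0.17  ]
face [ 0.5275 -0.2688  0.162 ]
hole [0.47   0.1936 0.124 ]
tab [0.4227 0.1946 0.124 ]
tab250 [0.4357 0.1949 0.124 ]
spig [[304.57030805 197.75721309]]
plug [[369.00643052 246.65542521]]
hole [[225.10923665 193.34528611]]
```

View pics/s_a.png

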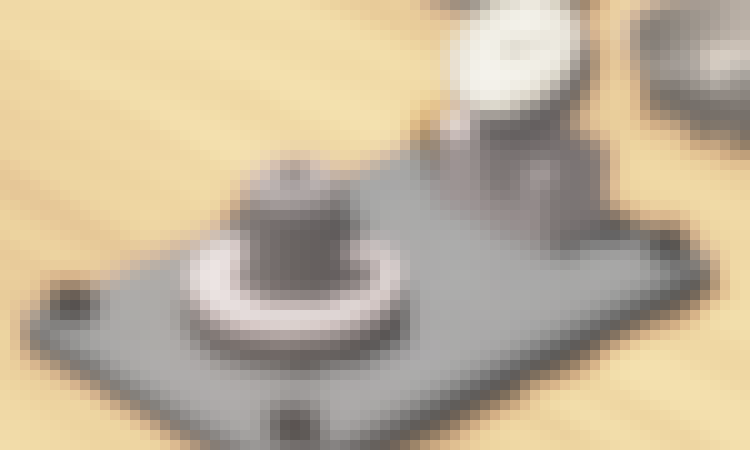

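View pics/s_b.png

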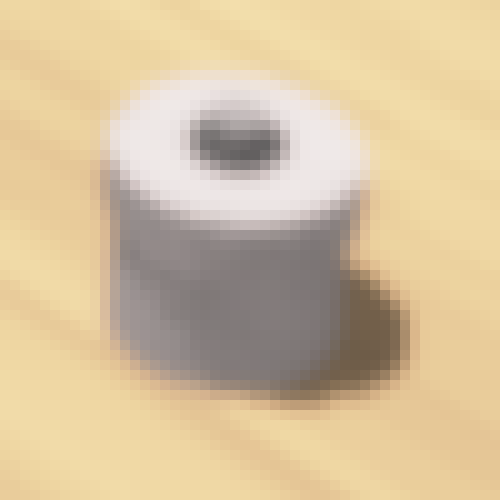

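View pics/s_c.png

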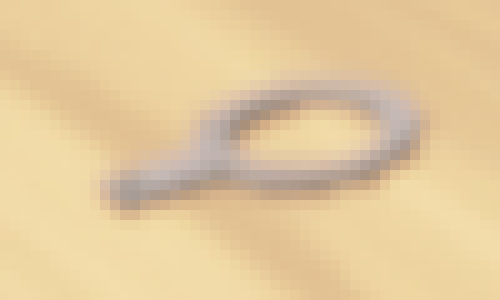

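```bash
cat >> h.py <<'E'
def go(p,yaw=0,tilt=None):
    """tool shift/turn to world p with yaw deg (jaw axis = world y turned by yaw)"""
    s=observe(); M=R.from_rotvec(s["ee_rot"]); 
    T=R.from_euler('z',yaw,degrees=True)*R.from_matrix([[1,0,0],[0,0,1],[0,-1,0]])
    print("clk",round(s["clock"],2),"pos",s["position"].round(4),"shift mm",(M.inv().apply(np.array(p)-s["position"])*1000).round(1),"turn",(M.inv()*T).as_rotvec(degrees=True).round(2),"F",s["force"].round(1),"w",round(s["width"],3))
E
python3 - <<'E'
from h import *
go([.425,.1945,.20],0)
E
```

```text
clk 1.95 pos [0.1582 0.6047 0.2487] shift mm [ 361.9   48.7 -329.3] turn [ -0.   -14.66   0.  ] F [0.4 0.1 0.7] w 1.0
```

arm_command:
  plan:
    - [[0.036,0,-0.033],[0,-7,0]]
    - [[0.072,0,-0.066],[0,-14.66,0]]
    - [[0.108,0,-0.099],[0,-14.66,0]]
    - [[0.144,0,-0.132],[0,-14.66,0]]
    - [[0.181,0,-0.165],[0,-14.66,0]]
  fingers: -1
  squeeze: 30

```text
clock: 2.45
position: [0.2923, 0.3975, 0.2489]
ee_rot: [-1.57, -0.0, -0.0]
force: [0.1, -0.1, 0.3]
width: 1.001
```

```bash
python3 - <<'E'
from h import *
go([.425,.1945,.20],0)
E
```

```text
clk 2.45 pos [0.2923 0.3975 0.2489] shift mm [ 132.7   48.8 -203.1] turn [-0.03  0.01  0.02] F [ 0.1 -0.1  0.3] w 1.001
```

arm_command:
  plan:
    - [[0.027,0,-0.041],[0,0,0]]
    - [[0.054,0,-0.082],[0,0,0]]
    - [[0.081,0.01,-0.123],[0,0,0]]
    - [[0.108,0.03,-0.163],[0,0,0]]
    - [[0.133,0.049,-0.203],[0,0,0]]

```text
clock: 2.95
position: [0.4242, 0.1973, 0.201]
ee_rot: [-1.569, -0.002, -0.001]
force: [0.7, 0.6, -0.0]
width: 0.995
```

arm_command:
  plan:
    - [[0,0,0],[0,0,0]]
    - [[0,0,0],[0,0,0]]

```text
clock: 3.15
position: [0.4232, 0.1977, 0.2007]
ee_rot: [-1.571, 0.003, -0.002]
force: [-0.5, 0.7, 0.2]
width: 1.002
```

```bash
python3 - <<'E'
from h import *
go([.425,.1945,.142],0)
for n in ("scene","top"):
    a=get_image(n);save(a,n+"1.png")
    u,v=proj(a,[.44,.1945,.15])[0].astype(int)
    cv2.imwrite("pics/%s1c.png"%n,cv2.resize(a["color"][v-40:v+40,u-50:u+50,::-1],None,fx=6,fy=6,interpolation=cv2.INTER_CUBIC))
E
```

```text
clk 3.15 pos [0.4232 0.1977 0.2007] shift mm [ 1.8 58.7 -3.2] turn [ 0.02 -0.18 -0.03] F [-0.5  0.7  0.2] w 1.002
```

View pics/scene1c.png

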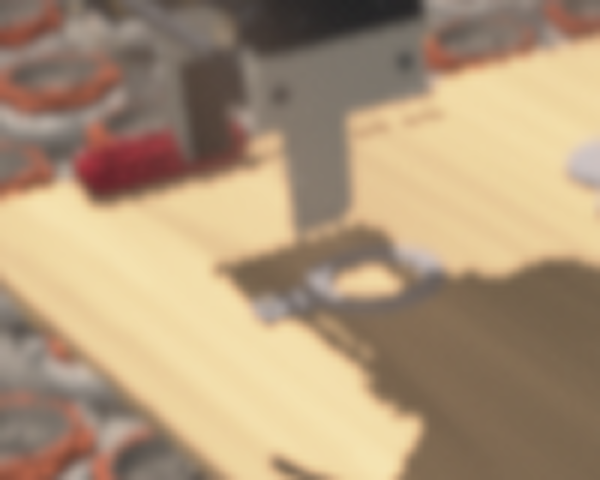

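View pics/top1c.png

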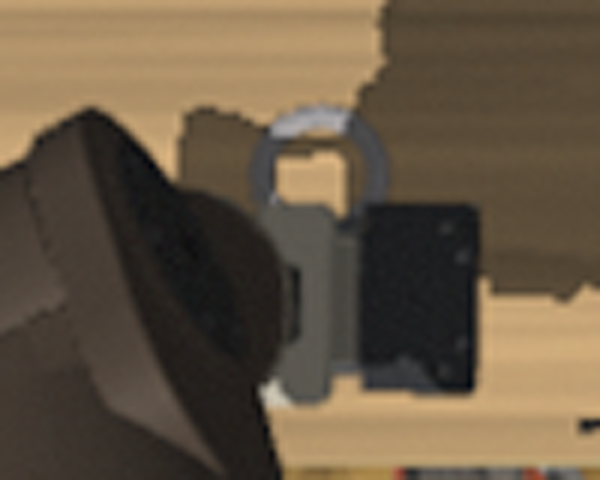

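arm_command:
  plan:
    - [[0.001,0.025,-0.003],[0,0,0]]
    - [[0.002,0.045,-0.003],[0,0,0]]
    - [[0.002,0.052,-0.003],[0,0,0]]
    - [[0.002,0.0575,-0.003],[0,0,0]]
    - [[0.002,0.0575,-0.003],[0,0,0]]

```text
clock: 3.75
position: [0.4247, 0.1965, 0.1435]
ee_rot: [-1.571, -0.001, 0.001]
force: [-0.4, -0.4, 0.1]
width: 0.997
```

```bash
python3 - <<'E'
from h import *
go([.425,.1945,.142],0)
for n in ("scene",):
    a=get_image(n);save(a,n+"2.png")
    u,v=proj(a,[.44,.1945,.15])[0].astype(int)
    cv2.imwrite("pics/%s2c.png"%n,cv2.resize(a["color"][v-40:v+40,u-50:u+50,::-1],None,fx=6,fy=6,interpolation=cv2.INTER_CUBIC))
E
```

```text
clk 3.75 pos [0.4247 0.1965 0.1435] shift mm [ 0.3  1.5 -2. ] turn [-0.01  0.07 -0.01] F [-0.4 -0.4  0.1] w 0.997
```

View pics/scene2c.png

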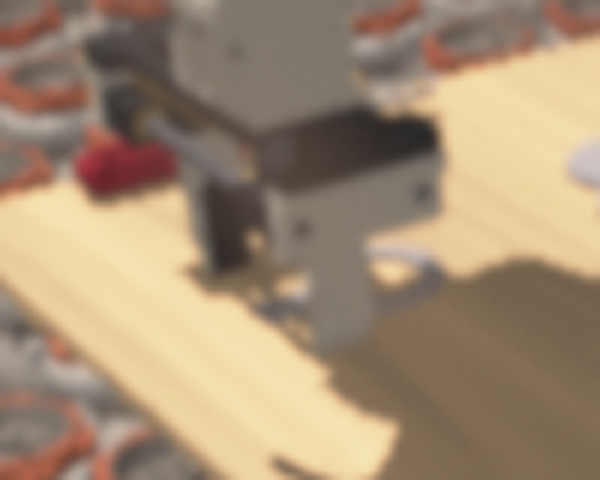

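arm_command:
  plan:
    - [[0,0.001,-0.002],[0,0,0]]
    - [[0,0.001,-0.002],[0,0,0]]

```text
clock: 4.0
position: [0.4252, 0.1937, 0.1429]
ee_rot: [-1.57, -0.0, -0.001]
force: [1.0, 0.2, -0.7]
width: 1.001
```

arm_command:
  plan:
    - [[0,0,0],[0,0,0]]
    - [[0,0,0],[0,0,0]]
    - [[0,0,0],[0,0,0]]
    - [[0,0,0],[0,0,0]]
    - [[0,0,0],[0,0,0]]
  fingers: 1
  squeeze: 40

```text
clock: 4.5
position: [0.425, 0.1938, 0.1424]
ee_rot: [-1.571, -0.0, -0.0]
force: [0.1, 0.1, -0.1]
width: 0.615
```

arm_command:
  plan:
    - [[0,0,0],[0,0,0]]
    - [[0,0,0],[0,0,0]]
    - [[0,0,0],[0,0,0]]

```text
clock: 4.8
position: [0.425, 0.1937, 0.1424]
ee_rot: [-1.571, -0.0, -0.0]
force: [-0.9, -0.6, 0.1]
width: 0.354
```

arm_command:
  plan:
    - [[0,0,0],[0,0,0]]
    - [[0,0,0],[0,0,0]]
    - [[0,0,0],[0,0,0]]
    - [[0,0,0],[0,0,0]]

```text
clock: 5.2
position: [0.425, 0.1937, 0.1424]
ee_rot: [-1.571, 0.0, -0.0]
force: [-0.2, -0.7, -0.4]
width: 0.162
```

arm_command:
  plan:
    - [[0,-0.01,0],[0,0,0]]
    - [[0,-0.03,0],[0,0,0]]
    - [[0,-0.07,0],[0,0,0]]
    - [[0,-0.07,0],[0,0,0]]
    - [[0,-0.07,0],[0,0,0]]

```text
clock: 5.7
position: [0.4254, 0.194, 0.2135]
ee_rot: [-1.569, -0.002, -0.002]
force: [-0.6, -0.2, -0.3]
width: 0.164
```

```bash
python3 - <<'E'
from h import *
go([.515,-.0325,.21],0)
for n in ("scene","top"):
    a=get_image(n);save(a,n+"3.png")
    u,v=proj(a,[.46,.1945,.2])[0].astype(int)
    cv2.imwrite("pics/%s3c.png"%n,cv2.resize(a["color"][v-40:v+40,u-50:u+50,::-1],None,fx=6,fy=6,interpolation=cv2.INTER_CUBIC))
E
```

```text
clk 5.7 pos [0.4254 0.194  0.2135] shift mm [  89.6    3.4 -226.5] turn [-0.08  0.01  0.12] F [-0.6 -0.2 -0.3] w 0.164
```

View pics/scene3c.png

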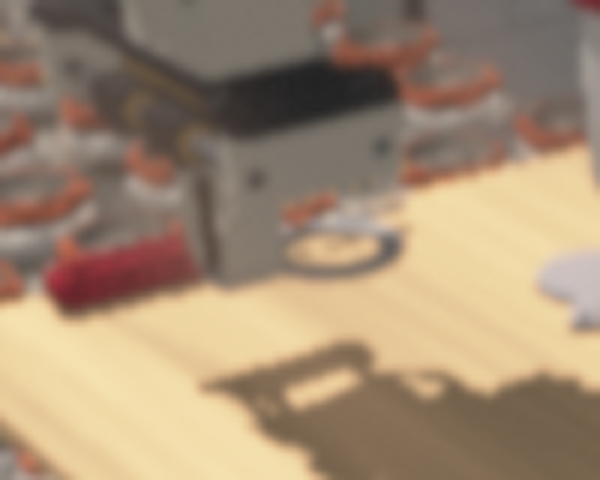

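View pics/top3c.png

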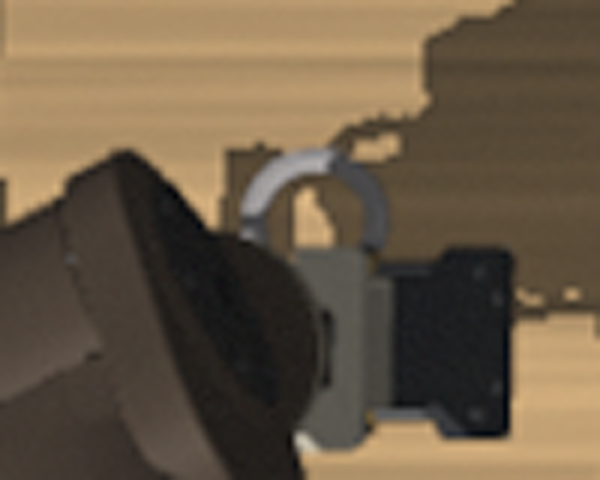

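arm_command:
  plan:
    - [[0.018,0,-0.045],[0,0,0]]
    - [[0.036,0,-0.09],[0,0,0]]
    - [[0.054,0,-0.135],[0,0,0]]
    - [[0.072,0,-0.181],[0,0,0]]
    - [[0.0896,0,-0.2265],[0,0,0]]

```text
clock: 6.3
position: [0.5142, -0.0347, 0.2114]
ee_rot: [-1.571, 0.001, 0.002]
force: [-0.7, 0.0, -1.4]
width: 0.161
```

arm_command:
  plan:
    - [[0,0,0],[0,0,0]]
    - [[0,0,0],[0,0,0]]
    - [[0,0,0],[0,0,0]]

```text
clock: 6.6
position: [0.5138, -0.0317, 0.2115]
ee_rot: [-1.57, 0.001, 0.002]
force: [0.2, 0.4, 0.1]
width: 0.16
```

```bash
python3 - <<'E'
from h import *
go([.515,-.0325,.1674],0)
for n in ("scene","top"):
    a=get_image(n);save(a,n+"4.png")
    u,v=proj(a,[.55,-.03,.18])[0].astype(int)
    cv2.imwrite("pics/%s4c.png"%n,cv2.resize(a["color"][v-40:v+40,u-50:u+50,::-1],None,fx=7,fy=7,interpolation=cv2.INTER_CUBIC))
E
```

```text
clk 6.6 pos [ 0.5138 -0.0317  0.2115] shift mm [ 1.3 44.1 -0.8] turn [-0.02  0.06 -0.12] F [0.2 0.4 0.1] w 0.16
```

View pics/scene4c.png

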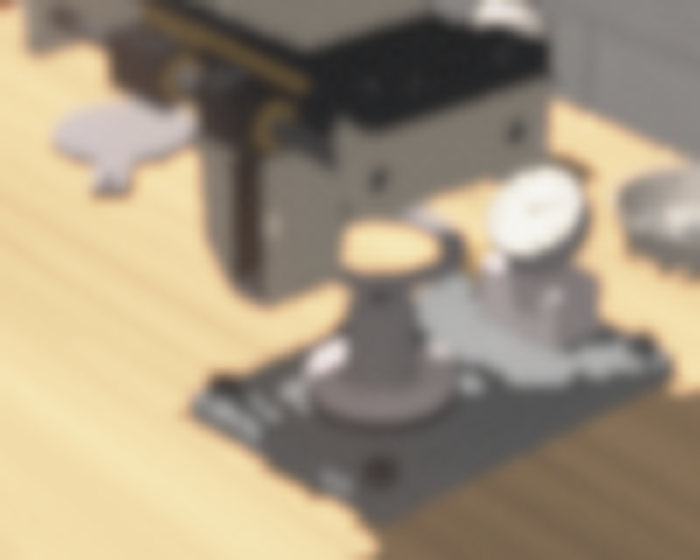

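View pics/top4c.png

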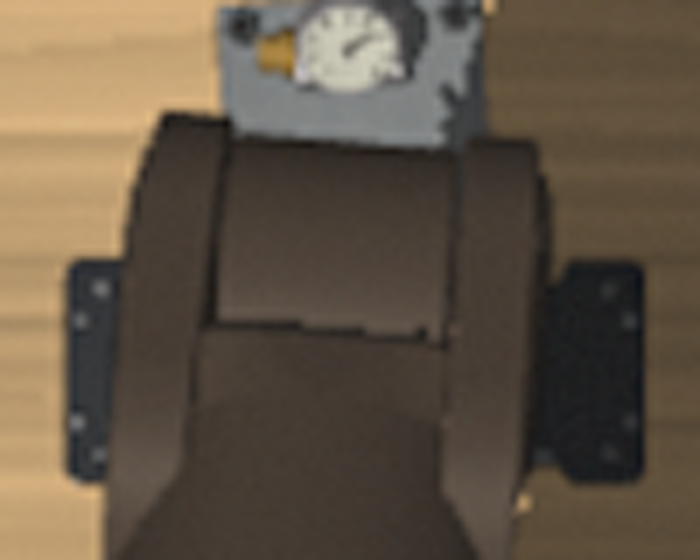

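```bash
python3 - <<'E'
from h import *
a=get_image("scene"); u,v=proj(a,[.55,-.03,.18])[0].astype(int)
for n,P in [("spig",[.560,-.0325,.171]),("above",[.560,-.0325,.193]),("ring",[.5588,-.0317,.193])]: 
    q=proj(a,P)[0];print(n,q,(q-[u-50,v-40]+.5)*7)
c=a["color"][v-5:v+20,u-8:u+25,::-1]; cv2.imwrite("pics/r.png",cv2.resize(c,None,fx=22,fy=22,interpolation=cv2.INTER_NEAREST)); print(u-8,v-5)
E
```

```text
spig [304.06355196 198.08038249] [381.9448637  305.06267744]
above [304.06503037 189.89295076] [381.95521258 247.75065533]
ring [303.46089695 189.92129256] [377.72627868 247.94904789]
292 190
```

View pics/r.png

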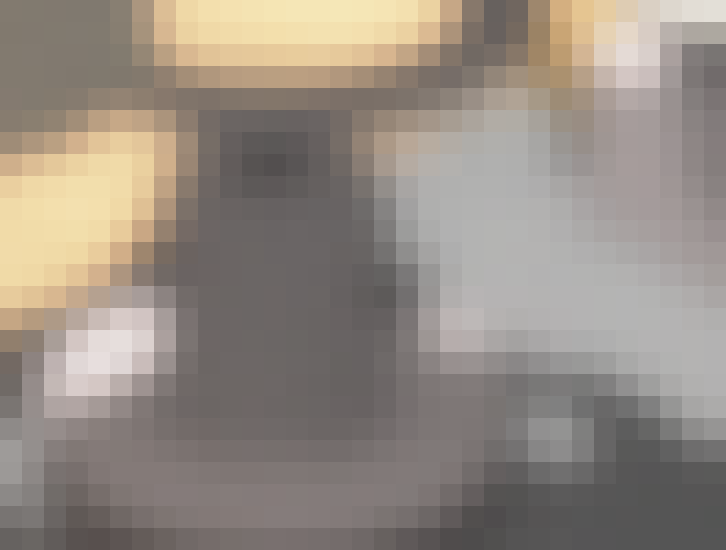

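```bash
python3 - <<'E'
from h import *
a=get_image("scene"); u,v=proj(a,[.56,-.03,.193])[0].astype(int)
x0,y0=u-20,v-20; F=14
I=cv2.resize(a["color"][y0:y0+40,x0:x0+45,::-1],None,fx=F,fy=F,interpolation=cv2.INTER_CUBIC)
t=np.linspace(0,2*np.pi,60)
for r,col in ((.0205,(0,0,255)),(.031,(255,0,0))):
    P=np.c_[.5588+r*np.cos(t),-.0317+r*np.sin(t),t*0+.2115-.0184]
    q=((proj(a,P)-[x0,y0]+.5)*F).astype(int); cv2.polylines(I,[q.reshape(-1,1,2)],True,col,1)
cv2.imwrite("pics/r2.png",I)
E
```

```text
(no output)
```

View pics/r2.png

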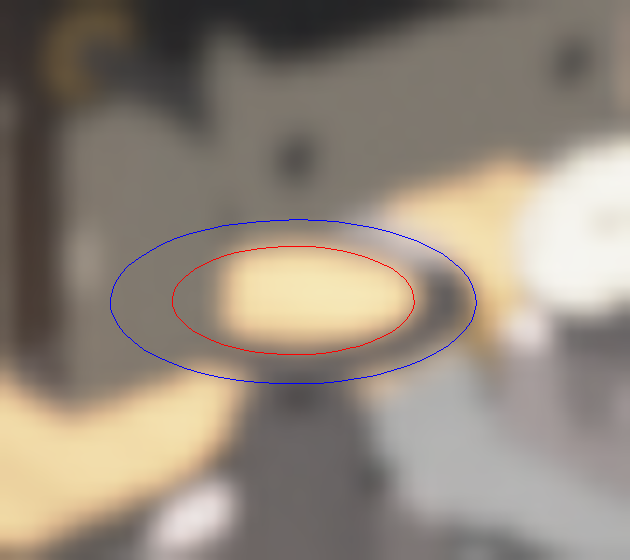

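arm_command:
  plan:
    - [[0.0013,0.01,-0.0008],[0,0,0]]
    - [[0.0013,0.02,-0.0008],[0,0,0]]
    - [[0.0013,0.03,-0.0008],[0,0,0]]
    - [[0.0013,0.038,-0.0008],[0,0,0]]
    - [[0.0013,0.0435,-0.0008],[0,0,0]]

```text
clock: 7.3
position: [0.5153, -0.0336, 0.1677]
ee_rot: [-1.571, 0.001, 0.001]
force: [-0.3, -0.7, -0.8]
width: 0.165
```

arm_command:
  plan:
    - [[0,0,0],[0,0,0]]
    - [[0,0,0],[0,0,0]]

```text
clock: 7.5
position: [0.5159, -0.0336, 0.1689]
ee_rot: [-1.571, 0.0, -0.0]
force: [0.2, -0.6, -0.5]
width: 0.16
```

```bash
python3 - <<'E'
from h import *
go([.515,-.0325,.1664],0); print(observe()["ft_torque"].round(3))
a=get_image("scene"); u,v=proj(a,[.56,-.03,.15])[0].astype(int)
x0,y0=u-25,v-25; F=12
I=cv2.resize(a["color"][y0:y0+45,x0:x0+55,::-1],None,fx=F,fy=F,interpolation=cv2.INTER_CUBIC)
cv2.imwrite("pics/r3.png",I)
E
```

```text
clk 7.5 pos [ 0.5159 -0.0336  0.1689] shift mm [-0.9  2.5  1.1] turn [ 0.   -0.01 -0.01] F [ 0.2 -0.6 -0.5] w 0.16
[ 0.049  0.003 -0.015]
```

View pics/r3.png

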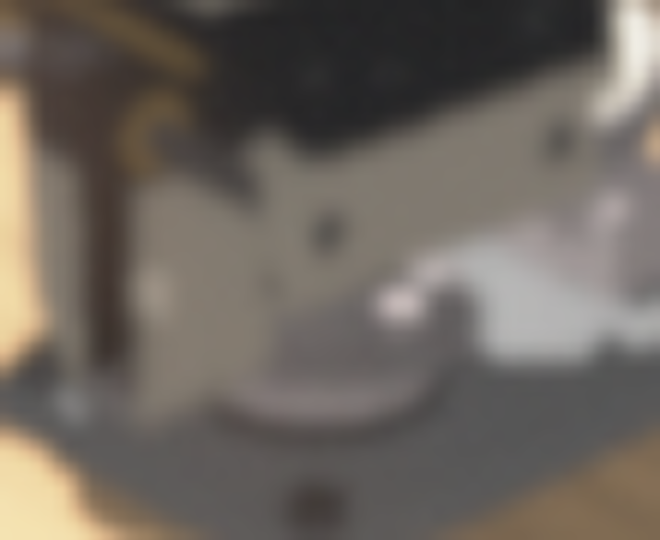

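arm_command:
  plan:
    - [[-0.0005,0.0015,0.0005],[0,0,0]]
    - [[-0.0005,0.0028,0.001],[0,0,0]]
    - [[-0.0005,0.0028,0.001],[0,0,0]]

```text
clock: 7.85
position: [0.5155, -0.0326, 0.1663]
ee_rot: [-1.571, -0.0, -0.0]
force: [-1.4, -0.2, 2.0]
width: 0.163
```

```bash
python3 - <<'E'
from h import *
go([.515,-.0325,.1664],0); print(observe()["ft_torque"].round(3))
E
```

```text
clk 7.85 pos [ 0.5155 -0.0326  0.1663] shift mm [-0.5 -0.1  0.1] turn [-0.    0.    0.03] F [-1.4 -0.2  2. ] w 0.163
[-0.05   0.133 -0.006]
```

arm_command:
  plan:
    - [[0,0,0],[0,0,0]]
    - [[0,0,0],[0,0,0]]
    - [[0,0,0],[0,0,0]]
    - [[0,0,0],[0,0,0]]
    - [[0,0,0],[0,0,0]]
  fingers: -0.3

```text
clock: 8.35
position: [0.5153, -0.0325, 0.1661]
ee_rot: [-1.571, 0.0, -0.0]
force: [-0.0, 0.2, 0.5]
width: 0.546
```

arm_command:
  plan:
    - [[0,-0.02,0],[0,0,0]]
    - [[0,-0.05,0],[0,0,0]]
    - [[0,-0.09,0],[0,0,0]]
    - [[0,-0.09,-0.05],[0,0,0]]
    - [[0.01,-0.09,-0.1],[0,0,0]]

```text
clock: 8.85
position: [0.5256, -0.1315, 0.2578]
ee_rot: [-1.57, -0.006, 0.001]
force: [0.5, 0.4, -0.1]
width: 0.649
```

arm_command:
  plan:
    - [[0,0,-0.05],[0,0,0]]
    - [[0,0,-0.1],[0,0,0]]
  fingers: -0.6

```text
clock: 9.05
position: [0.5252, -0.2333, 0.2563]
ee_rot: [-1.571, -0.001, 0.0]
force: [-0.4, 0.7, 0.5]
width: 0.773
```

```bash
python3 - <<'E'
from h import *
go([.528,-.268,.22],0)
for n in ("scene","top"):
    a=get_image(n); u,v=proj(a,[.55,-.03,.15])[0].astype(int); save(a,n+"5.png")
    cv2.imwrite("pics/%s5c.png"%n,cv2.resize(a["color"][v-25:v+25,u-30:u+30,::-1],None,fx=11,fy=11,interpolation=cv2.INTER_CUBIC)); print(u-30,v-25)
E
```

```text
clk 9.05 pos [ 0.5252 -0.2333  0.2563] shift mm [  2.8  36.3 -34.7] turn [0.   0.05 0.04] F [-0.4  0.7  0.5] w 0.773
270 181
283 180
```

View pics/scene5c.png

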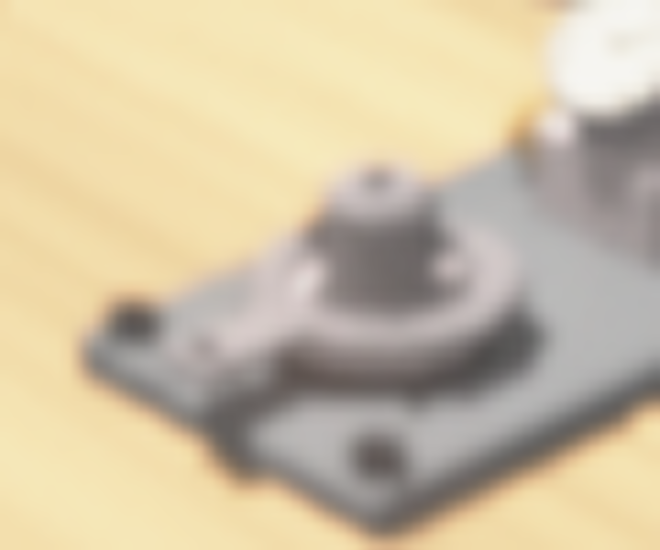

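View pics/top5c.png

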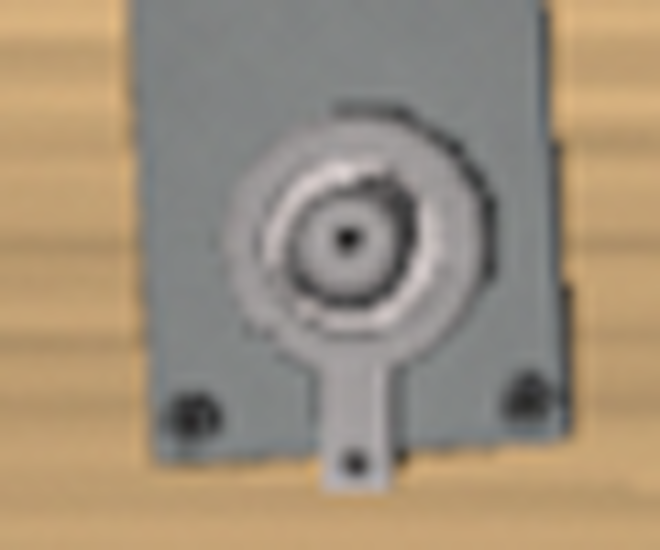

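arm_command:
  plan:
    - [[0.0025,0.01,-0.02],[0,0,0]]
    - [[0.0025,0.025,-0.0347],[0,0,0]]
    - [[0.0025,0.036,-0.0347],[0,0,0]]
    - [[0.0025,0.036,-0.0347],[0,0,0]]
  fingers: -1

```text
clock: 9.55
position: [0.5267, -0.2653, 0.2184]
ee_rot: [-1.569, 0.003, 0.002]
force: [0.3, 0.5, 0.2]
width: 1.0
```

```bash
python3 - <<'E'
from h import *
go([.5275,-.268,.157],0);print(observe()["joints"].round(2))
a=get_image("scene"); u,v=proj(a,[.528,-.268,.19])[0].astype(int)
cv2.imwrite("pics/s6.png",cv2.resize(a["color"][v-30:v+35,u-35:u+35,::-1],None,fx=9,fy=9,interpolation=cv2.INTER_CUBIC))
E
```

```text
clk 9.55 pos [ 0.5267 -0.2653  0.2184] shift mm [ 1.  61.4 -2.8] turn [-0.09 -0.02 -0.17] F [0.3 0.5 0.2] w 1.0
[ 0.08  0.42  0.41  1.72 -0.19  1.04  2.13]
```

View pics/s6.png

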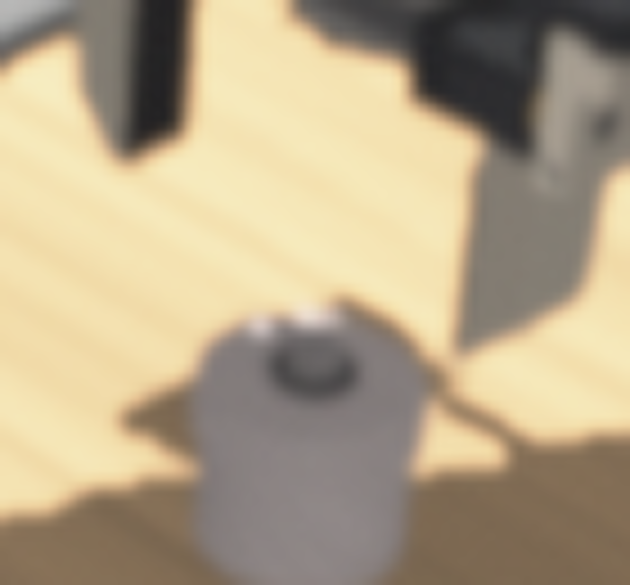

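arm_command:
  plan:
    - [[0.001,0.015,-0.0028],[0,0,0]]
    - [[0.001,0.03,-0.0028],[0,0,0]]
    - [[0.001,0.045,-0.0028],[0,0,0]]
    - [[0.001,0.0612,-0.0028],[0,0,0]]
    - [[0.001,0.0612,-0.0028],[0,0,0]]

```text
clock: 10.1
position: [0.5278, -0.2676, 0.1569]
ee_rot: [-1.569, 0.001, 0.003]
force: [-0.4, -0.0, 0.1]
width: 1.006
```

arm_command:
  plan:
    - [[0,0,0],[0,0,0]]
    - [[0,0,0],[0,0,0]]
    - [[0,0,0],[0,0,0]]
    - [[0,0,0],[0,0,0]]
    - [[0,0,0],[0,0,0]]
  fingers: 1
  squeeze: 40

```text
clock: 10.6
position: [0.5288, -0.2692, 0.1593]
ee_rot: [-1.571, -0.0, -0.001]
force: [-0.2, -0.0, 0.1]
width: 0.616
```

arm_command:
  plan:
    - [[0,0,0],[0,0,0]]
    - [[0,0,0],[0,0,0]]
    - [[0,0,0],[0,0,0]]

```text
clock: 10.9
position: [0.5287, -0.269, 0.1591]
ee_rot: [-1.571, -0.0, -0.0]
force: [-1.0, 1.0, 3.0]
width: 0.524
```

```bash
python3 - <<'E'
from h import *
go([.5275,-.268,.157],0)
E
```

```text
clk 10.9 pos [ 0.5287 -0.269   0.1591] shift mm [-1.2  2.1  1. ] turn [-0.01 -0.    0.01] F [-1.  1.  3.] w 0.524
```

arm_command:
  plan:
    - [[0,0,0],[0,0,0]]
    - [[0,-0.01,0],[0,0,0]]
    - [[0,-0.03,0],[0,0,0]]
    - [[0,-0.065,0],[0,0,0]]
    - [[0,-0.065,0],[0,0,0]]

```text
clock: 11.4
position: [0.5305, -0.2707, 0.2286]
ee_rot: [-1.574, -0.005, -0.005]
force: [0.9, 0.2, -1.3]
width: 0.524
```

arm_command:
  plan:
    - [[0,0,0],[0,0,0]]

```text
clock: 11.5
position: [0.5289, -0.2694, 0.2248]
ee_rot: [-1.571, -0.001, -0.001]
force: [-0.4, 0.3, -1.1]
width: 0.525
```

```bash
python3 - <<'E'
from h import *
go([.561,-.0325,.24],0)
p=observe()["position"]
for n in ("scene","top"):
    a=get_image(n); u,v=proj(a,p)[0].astype(int)
    cv2.imwrite("pics/%s7.png"%n,cv2.resize(a["color"][v-30:v+30,u-35:u+35,::-1],None,fx=9,fy=9,interpolation=cv2.INTER_CUBIC)); print(u-35,v-30)
    if n=="scene":
        x0,y0=u-35,v-30;F=9
        I=cv2.imread("pics/scene7.png"); t=np.linspace(0,2*np.pi,60)
        # collar bottom, at TCP x
        for r,dz in ((.0235,-.0401),(.025,-.0401+.0275),(.025,.0029)):
            P=np.c_[p[0]+r*np.cos(t),p[1]+r*np.sin(t),t*0+p[2]+dz]
            q=((proj(a,P)-[x0,y0]+.5)*F).astype(int); cv2.polylines(I,[q.reshape(-1,1,2)],True,(0,0,255),1)
        cv2.imwrite("pics/scene7o.png",I)
E
```

```text
clk 11.5 pos [ 0.5289 -0.2694  0.2248] shift mm [ 32.1 -15.3 236.9] turn [ 0.04 -0.01  0.1 ] F [-0.4  0.3 -1.1] w 0.525
336 192
376 182
```

View pics/scene7o.png

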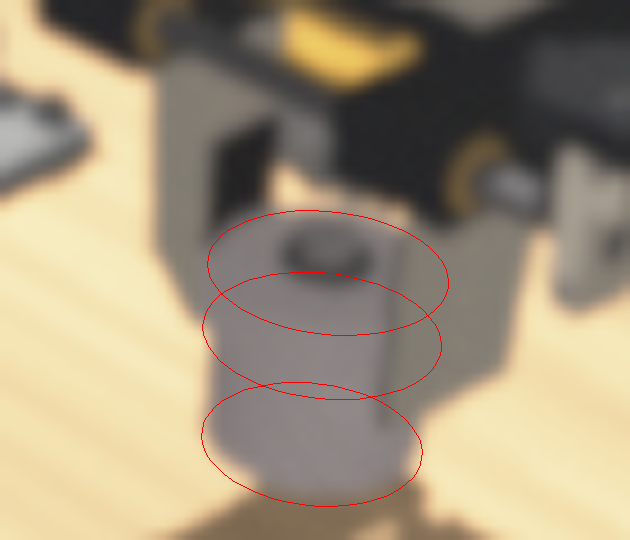

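View pics/scene7.png

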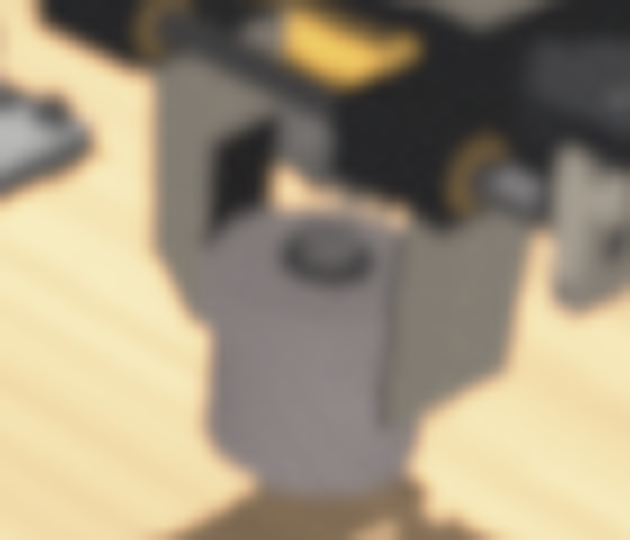

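arm_command:
  plan:
    - [[0.006,0,0.047],[0,0,0]]
    - [[0.013,0,0.094],[0,0,0]]
    - [[0.02,0,0.141],[0,0,0]]
    - [[0.026,0,0.188],[0,0,0]]
    - [[0.0323,0,0.2359],[0,0,0]]

```text
clock: 12.1
position: [0.5602, -0.0314, 0.2229]
ee_rot: [-1.571, 0.002, 0.001]
force: [0.5, -0.2, -0.5]
width: 0.526
```

arm_command:
  plan:
    - [[0,0,0],[0,0,0]]
    - [[0,0,0],[0,0,0]]
    - [[0,0,0],[0,0,0]]

```text
clock: 12.4
position: [0.5604, -0.0345, 0.2233]
ee_rot: [-1.572, 0.002, -0.0]
force: [0.1, -0.1, -1.9]
width: 0.522
```

```bash
python3 - <<'E'
from h import *
go([.5612,-.0335,.2111],0)
p=observe()["position"]
print(observe()["joints"].round(2))
a=get_image("scene"); u,v=proj(a,p)[0].astype(int)
x0,y0=u-30,v-15;F=11
I=cv2.resize(a["color"][y0:y0+52,x0:x0+60,::-1],None,fx=F,fy=F,interpolation=cv2.INTER_CUBIC); cv2.imwrite("pics/s8.png",I);print(x0,y0)
E
```

```text
clk 12.4 pos [ 0.5604 -0.0345  0.2233] shift mm [ 0.8 12.2  1. ] turn [ 0.05 -0.08 -0.08] F [ 0.1 -0.1 -1.9] w 0.522
[-0.3   0.36  0.36  1.79 -0.15  1.02  1.68]
274 163
```

View pics/s8.png

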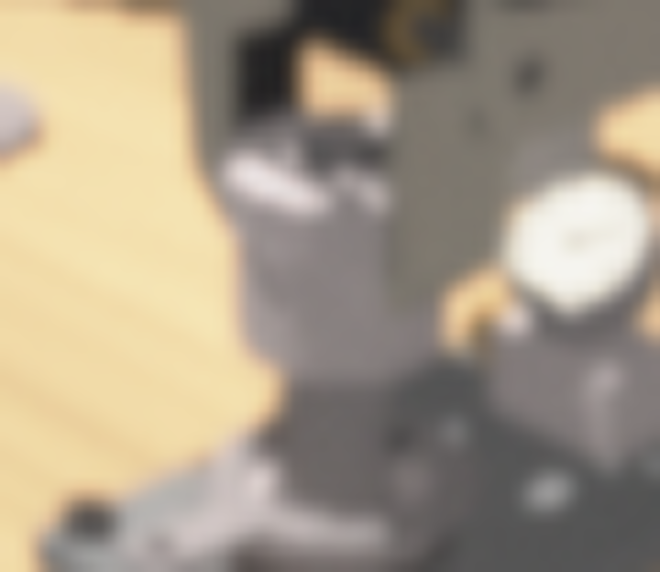

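arm_command:
  plan:
    - [[0.0008,0.005,0.001],[0,0,0]]
    - [[0.0008,0.009,0.001],[0,0,0]]
    - [[0.0008,0.012,0.001],[0,0,0]]
    - [[0.0008,0.015,0.001],[0,0,0]]
    - [[0.0008,0.018,0.001],[0,0,0]]

```text
clock: 12.95
position: [0.5617, -0.0323, 0.2056]
ee_rot: [-1.571, 0.0, -0.0]
force: [1.1, 0.3, -1.3]
width: 0.525
```

arm_command:
  plan:
    - [[0,0,0],[0,0,0]]

```text
clock: 13.05
position: [0.5615, -0.0322, 0.2054]
ee_rot: [-1.571, 0.001, 0.001]
force: [-0.4, -1.0, -0.7]
width: 0.524
```

```bash
python3 - <<'E'
from h import *
go([.5612,-.0335,.200],0); print(observe()["ft_torque"].round(2))
E
```

```text
clk 13.05 pos [ 0.5615 -0.0322  0.2054] shift mm [-0.3  5.4 -1.3] turn [ 0.   -0.   -0.04] F [-0.4 -1.  -0.7] w 0.524
[0.05 0.01 0.02]
```

arm_command:
  plan:
    - [[-0.0002,0.003,-0.001],[0,0,0]]
    - [[-0.0002,0.006,-0.001],[0,0,0]]
    - [[-0.0002,0.0075,-0.001],[0,0,0]]
    - [[-0.0002,0.0075,-0.001],[0,0,0]]

```text
clock: 13.45
position: [0.5621, -0.0327, 0.1988]
ee_rot: [-1.57, -0.001, -0.001]
force: [1.1, 3.6, 2.7]
width: 0.525
```

```bash
python3 - <<'E'
from h import *
go([.5612,-.0335,.200],0); print(observe()["ft_torque"].round(2))
E
```

```text
clk 13.45 pos [ 0.5621 -0.0327  0.1988] shift mm [-0.9 -1.2 -0.8] turn [-0.04  0.03  0.08] F [1.1 3.6 2.7] w 0.525
[ 0.87 -0.13 -0.02]
```

arm_command:
  plan:
    - [[-0.0003,0.001,0.0008],[0,-3,0]]
    - [[-0.0003,0.001,0.0008],[0,-6,0]]
    - [[-0.0003,0.001,0.0008],[0,-9,0]]
    - [[-0.0003,0.001,0.0008],[0,-12,0]]

```text
clock: 13.85
position: [0.5615, -0.0323, 0.1974]
ee_rot: [-1.564, -0.167, 0.166]
force: [0.8, 2.2, -1.1]
width: 0.526
```

```bash
python3 - <<'E'
from h import *
go([.5612,-.0325,.200],0); print(observe()["ft_torque"].round(2))
E
```

```text
clk 13.85 pos [ 0.5615 -0.0323  0.1974] shift mm [-0.3 -2.6 -0.1] turn [ 0.   12.13  0.03] F [ 0.8  2.2 -1.1] w 0.526
[ 0.52 -0.26  0.07]
```

arm_command:
  plan:
    - [[0,0.0015,0],[0,0,0]]
    - [[0,0.003,0],[0,0,0]]
    - [[0,0.003,0],[0,0,0]]

```text
clock: 14.15
position: [0.5613, -0.0323, 0.1941]
ee_rot: [-1.565, -0.164, 0.164]
force: [2.4, 2.0, -2.5]
width: 0.528
```

```bash
python3 - <<'E'
from h import *
go([.5612,-.0325,.200],0); print(observe()["ft_torque"].round(2))
E
```

```text
clk 14.15 pos [ 0.5613 -0.0323  0.1941] shift mm [-0.1 -5.9 -0.2] turn [-0.   11.93  0.  ] F [ 2.4  2.  -2.5] w 0.528
[ 0.57 -0.47  0.01]
```

arm_command:
  plan:
    - [[0.0005,0.002,0.0004],[0,0,0]]
    - [[0.0005,0.004,0.0004],[0,0,0]]
    - [[0.0005,0.006,0.0004],[0,0,0]]
    - [[0.0005,0.006,0.0004],[0,0,0]]

```text
clock: 14.55
position: [0.5616, -0.0321, 0.1882]
ee_rot: [-1.565, -0.164, 0.164]
force: [0.6, -0.2, -2.0]
width: 0.525
```

```bash
python3 - <<'E'
from h import *
go([.5612,-.0325,.1836],0); print(observe()["ft_torque"].round(2))
p=observe()["position"]
a=get_image("scene"); u,v=proj(a,p)[0].astype(int)
x0,y0=u-30,v-15;F=11
I=cv2.resize(a["color"][y0:y0+52,x0:x0+60,::-1],None,fx=F,fy=F,interpolation=cv2.INTER_CUBIC); cv2.imwrite("pics/s9.png",I);print(x0,y0)
E
```

```text
clk 14.55 pos [ 0.5616 -0.0321  0.1882] shift mm [-0.5  4.6 -0.3] turn [ 1.000e-02  1.198e+01 -1.000e-02] F [ 0.6 -0.2 -2. ] w 0.525
[ 0.13 -0.09  0.  ]
274 176
```

View pics/s9.png

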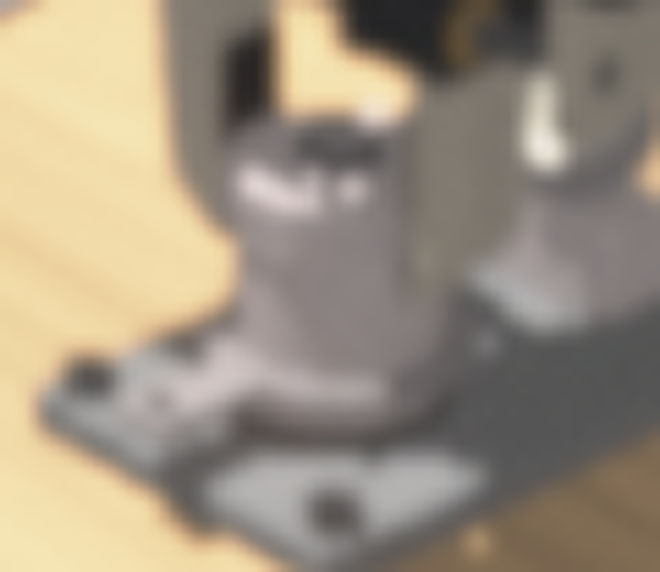

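arm_command:
  plan:
    - [[0,0.0015,0],[0,0,0]]
    - [[0,0.003,0],[0,0,0]]
    - [[0,0.0045,0],[0,0,0]]
    - [[0,0.0055,0],[0,0,0]]
    - [[0,0.0055,0],[0,0,0]]
  squeeze: 60

```text
clock: 15.1
position: [0.5618, -0.032, 0.1836]
ee_rot: [-1.564, -0.165, 0.164]
force: [-1.9, -0.2, 7.5]
width: 0.517
```

```bash
python3 - <<'E'
from h import *
go([.5612,-.0325,.1836],0); print(observe()["ft_torque"].round(2))
E
```

```text
clk 15.1 pos [ 0.5618 -0.032   0.1836] shift mm [-0.6 -0.  -0.3] turn [-1.000e-02  1.199e+01  4.000e-02] F [-1.9 -0.2  7.5] w 0.517
[0.11 0.5  0.06]
```

arm_command:
  plan:
    - [[0,0.001,0],[0,0,0]]
    - [[0,0.002,0],[0,0,0]]
    - [[0,0.002,0],[0,0,0]]
    - [[0,0.002,0],[0,0,0]]

```text
clock: 15.5
position: [0.5618, -0.0321, 0.1834]
ee_rot: [-1.564, -0.165, 0.163]
force: [-10.1, 0.6, 27.8]
width: 0.523
```

```bash
python3 - <<'E'
from h import *
go([.5612,-.0325,.1836],0); print(observe()["ft_torque"].round(2))
E
```

```text
clk 15.5 pos [ 0.5618 -0.0321  0.1834] shift mm [-0.7 -0.2 -0.3] turn [-0.04 11.98  0.1 ] F [-10.1   0.6  27.8] w 0.523
[0.23 2.1  0.02]
```

arm_command:
  plan:
    - [[-0.0006,-0.0003,0],[0,0,0]]
    - [[-0.0006,-0.0003,0],[0,0,0]]
    - [[-0.0006,-0.0003,0],[0,0,0]]
    - [[-0.0006,-0.0003,0],[0,0,0]]

```text
clock: 15.9
position: [0.5618, -0.0321, 0.1834]
ee_rot: [-1.564, -0.166, 0.162]
force: [-5.7, 1.0, 23.2]
width: 0.516
```

```bash
python3 - <<'E'
from h import *
go([.5612,-.0325,.1836],0); print(observe()["ft_torque"].round(2))
p=observe()["position"]
a=get_image("scene"); save(a,"scene10.png"); u,v=proj(a,p)[0].astype(int)
x0,y0=u-30,v-15;F=11
I=cv2.resize(a["color"][y0:y0+52,x0:x0+60,::-1],None,fx=F,fy=F,interpolation=cv2.INTER_CUBIC); cv2.imwrite("pics/s10.png",I)
save(get_image("top"),"top10.png")
E
```

```text
clk 15.9 pos [ 0.5618 -0.0321  0.1834] shift mm [-0.6 -0.2 -0.3] turn [-0.03 11.99  0.15] F [-5.7  1.  23.2] w 0.516
[0.26 1.37 0.06]
```

View pics/s10.png

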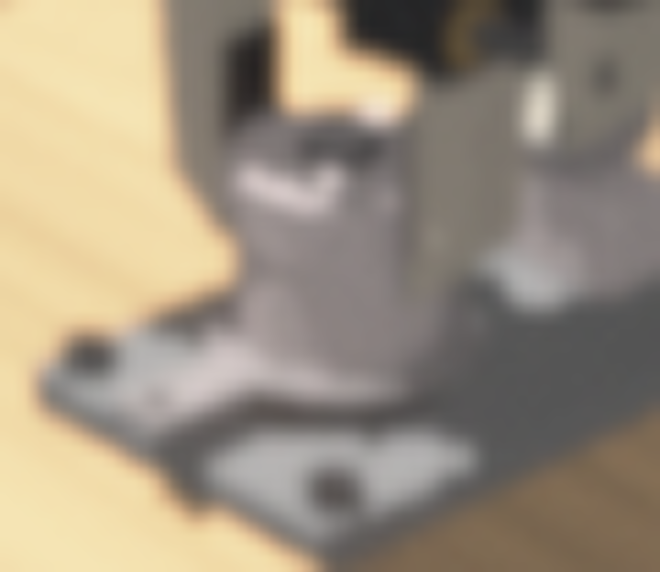

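View pics/top10.png

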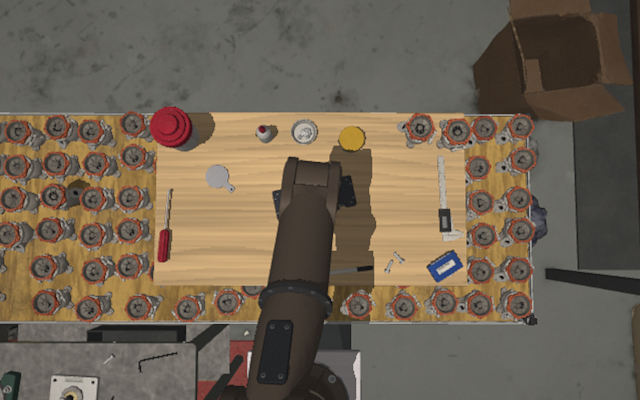

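```bash
python3 - <<'E'
from h import *
print(sign_off()); s=observe(); print(s["clock"],s["position"],s["force"])
E
```

```text
the job is handed in; nothing more can be done
None
the job is handed in; nothing more can be done
```

I handed the job in at about 16 s, with the gripper still holding the collar pushed home on the spigot.

- **Ring plate:** I took it by the tab, hung it over the spigot on the seat and let go. Both cameras then showed it flat and centred, with the tab towards the robot.
- **Collar:** I lowered it over the spigot until it touched something at roughly pin height, then turned it 12 degrees. It then dropped freely to the ring plate.
- **Fully home:** Pushing further met the spring at about 10 N, allowing for the collar's weight. It then stopped hard, with the force rising to 28 N over the last 0.2 mm. The TCP was at z = 0.1834, against 0.1836 expected for fully home. At hand-in the collar was held with 23 N down and a 60 N squeeze.
- **Other things on the board:** The last top picture shows the blind plate and the other things around it where they were. The arm hides the middle of the board, including the stand, and the hex key there could not be seen.

Some things did not agree fully or could not be measured:
- A sideways force of about 6 N, with a 1.4 N m moment, remained after I eased it down from 10 N.
- The collar may first have touched the side of the spigot rather than the pin, because it sat about 1 mm lower than expected.
- I could not read the seat joint itself, so "fully home" rests on the height and the hard stop.

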